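# Lock a quarter-turn T-stud into a drilling fixture

## Task

Take the steel T-stud (the one with the flat wing handle) out of the wooden stand and fit it in the drilling fixture: pass its crossbar foot down through the slot of the steel lock plate, press it down against the spring, give it a quarter turn and let it up, so that the foot springs home into the cross groove under the plate and holds. Do it by feel and gently, never forcing the stud against the fixture, let go of it standing upright, and leave everything else on the bench where it is.

Things in the scene. Friction and masses are not known exactly. Their poses are not given: they have to be found in the camera images.
- toggle: the T-stud: loose, plain steel, 0.1 to 0.16 kg, 61 mm tall. Origin: centre of its foot's underside; z up the shank. Crossbar foot 34 (x) by 9 (y) by 8 mm high; shank 9 mm diameter; flat wing handle 40 (x) by 12 (y) by 20 mm, from 41 to 61 mm above the origin, parallel to the foot. Starts upright in one pocket of the stand, x along the stand's x. Either end may lead; turn it either way.
- fixture: the drilling fixture: grey cast block fixed to the bench, 150 (x) by 116 (y) by 60 mm high, with a slotted steel lock plate in its top; the slot runs along x. Origin: centre of its underside, z up. With the stud seated, the stud's foot lies along this y and the stud's origin is 45 mm above this origin (15 mm below the top).
- pocket (a point): middle of the fixture's top, 60 mm above its origin. The lock plate, 88 (x) by 64 (y) by 10 mm, top flush here, lies in a wider pocket: centred in x, but standing anywhere within 9 mm either way along y; that offset is not measured and must be seen or felt. It is stiff (30 N to shift). In its middle a square-edged through slot, 38 (x) by 11.5 mm (y).
- groove_level (a point): in the fixture's middle, 7 mm below its top: the roof of the cross groove in the plate's underside, 14 mm wide, 3 mm deep, running along y through the slot's middle and shifted in y with the plate. The foot turns freely only when wholly below the plate: stud's origin at least 18 mm below the fixture's top (bottom stop at 24).
- spring_pad (a joint): how far the flat spring pad under the plate is pressed down, m: 0 free (pad's top 11 mm below the fixture's top) to 0.013 (bottom stop). It pushes up with 4.5 N at 0, plus 0.5 N per mm: 6.5 N at 0.004 (stud seated), 8 to 11 N where the foot turns.
- stand: wooden stand fixed to the bench, 160 (x) by 60 (y) by 32 mm high; origin: centre of its underside. Two equal pockets, 40 (x) by 14 (y) by 27 mm deep, at x = -40 and +40 mm: one holds the T-stud, the other the plain pin.
- pin: bystander: plain steel pin with a round knob of 22 mm diameter, 59 mm tall, upright in the other pocket; origin: centre of its underside.
- socket: bystander: steel socket, 26 mm diameter, 34 mm tall; origin: centre of its underside.
- spacer: bystander: dark steel spacer ring, 38 mm diameter, 14 mm tall; origin: centre of its underside.
- drum: bystander: dark steel clutch drum, 116 mm diameter, 28 mm tall; origin: centre of its underside.
- oilcan: bystander: green oil can with a thin spout, 72 mm diameter, 200 mm tall; origin: centre of its underside.
- spanner: bystander: spanner about 170 mm long lying on the bench; origin: under its middle.
- tin: bystander: tin, 84 mm diameter, 85 mm tall; origin: centre of its underside.
- driver: bystander: screwdriver about 200 mm long lying on the bench; origin: under its middle.
Mind the look-alikes: they are no part of the job. What is shaped like the toggle but blue is not meant. Of the things that look like the fixture, the smaller one is meant.

How it is judged:
On the way, in this order (a step that is already met when the one before it is completed fails the run):
1. the stud's foot has passed down through the slot, lengthwise, and is wholly below the plate (x of toggle in the frame of fixture between -0.005 and 0.005 m and y of toggle in the frame of fixture between -0.013 and 0.013 m and z of toggle in the frame of fixture below 0.0425 m and angle between the x axis of toggle and the x axis of fixture, either way round below 0.3 rad), for 0.1 s.
2. the stud is turned a quarter with its foot below the plate (x of toggle in the frame of fixture between -0.005 and 0.005 m and y of toggle in the frame of fixture between -0.013 and 0.013 m and z of toggle in the frame of fixture below 0.0465 m and angle between the x axis of toggle and the y axis of fixture, either way round below 0.25 rad), for 0.1 s.
At the end, for the whole second after the job is handed in: The T-stud stands upright (within 0.15 rad) and at rest in the fixture, its foot crosswise to the slot (within 0.2 rad of the fixture's y) and sprung home in the groove: origin 43.5 to 46.5 mm above the fixture's origin, within 5 mm in x and 13 mm in y of its centre. The pin is still in its pocket (x of toggle in the frame of fixture between -0.005 and 0.005 m and y of toggle in the frame of fixture between -0.013 and 0.013 m and z of toggle in the frame of fixture between 0.0435 and 0.0465 m and angle between the x axis of toggle and the y axis of fixture, either way round below 0.2 rad and angle between toggle's own z axis and vertical below 0.15 rad and linear speed of toggle below 0.02 m/s and distance of pin from where it was at the start of the episode below 0.03 m); the robot touches nothing.
It fails at once if the stud is pressed against the fixture with more than 30 N (contact force between toggle and fixture above 30 N).
It fails at once if a bystander is moved by more than 30 mm (distance of any of pin, socket, spacer, drum, oilcan, spanner, tin, driver from where it was at the start of the episode above 0.03 m).
It also fails if it takes over 64 s, if anything falls off the work surface, if the arm or the gripper's body presses on something with over 40 N, if the wrist force passes 120 N, or if a joint passes its speed limit or range.

## Robot

A 6-joint arm with a two-finger parallel gripper is mounted at the origin on the work surface. World frame = base frame: x ahead of the robot, y to its left, z up, the work surface at z = 0. Lengths are in m, angles in rad, forces in N, time in s.
With the tool pointing down it reaches from about 0.3 to 0.875 m from the base axis. Payload 6.4 kg.
Tool frame: the origin (TCP) lies between the finger pads; the fingertips stand 14 mm ahead of it and the grasp point (between the pads) lies 5 mm behind it; z points along the fingers, y is the direction in which the jaws open and shut (so a half turn about z gives the same grasp; the last joint's range is limited). The gripper opens to 85 mm and grips with 20 to 120 N. Pads are 22 mm wide; open, the fingers measure 114 mm over their backs; the gripper's body (76 mm by 85 mm) begins 54 mm behind the grasp point. The pads swing forward as they close: fully open they stand 13 mm farther back than shut.
Start: joints at [1.101, 0.181, 1.607, -0, 1.354, -0.206], TCP at [0.15, 0.555, 0.245] pointing down, gripper open.
Joint ranges: [-2.99, 2.99], [-0.89, 2.07], [0.3, 2.58], [-1.14, 4.28], [0, 2.63], [-3.12, 3.12]. Speed limits (rad/s): [2.57, 2.57, 3.01, 3.14, 3.14, 3.14].

## Interface

Orientations are given as [roll, pitch, yaw] about the fixed x, y, z axes, in that order (R = Rz(yaw) Ry(pitch) Rx(roll)).
In Python, from workcell import robot, cams gives the robot as it stands. The module is installed in compiled form; this text tells all that it offers.
- The arm moves only by the tool step_arm, never from a script. Its argument "steps" is text: rows parted by semicolons, each of 6 numbers parted by spaces: the shift along the tool's x, y, z in cm, then the turn, a rotation vector about the tool's x, y, z in degrees. In form: tx ty tz wx wy wz; .... A call has 1 to 5 rows; each row shifts and turns the commanded pose from where the row before left it, along the tool's axes as they then stand; what a row does not reach is not made up. A row lasts 1/12 s, in which the tool goes at most 41.7 mm and 7.16 degrees, less where a joint would pass 70% of its speed; a pose out of reach is approached as far as the arm can. A call is refused whole if a number of a shift passes 4.17 or a number of a turn 7.16, either way. A call with a gripper value outside its range is refused whole. "hand" is the opening, from -1 (shut) to 1 (fully open), so that 0 is half open, set as the call begins (left out, the last holds). The fingers move at their own pace and stop on an object; "force" is the grip in N (left out, the last holds). Time passes only in rows, so rows that do not move let the fingers close. It gives the time, the measured TCP pose, the force and the opening at its end, in the units of the state.
- robot.observe(): the state, without advancing time (a new reading comes with each control period).
- cams.capture(name): name is "side" or "top"; returns the picture (480x640x3 uint8, red, green, blue); there is no depth.
- cams.get_calibration(name): a dict with "fx", "fy", "cx", "cy" (pixels), "xyz" and "orientation" of the camera in the world. Camera axes: x right, y down, z forward; pixel columns grow to the right and rows downward; lengths in m; the calibration is good to about 2 mm. A picture is of the moment at which its call begins. get_calibration takes no time and is no camera call.
- robot.hand_in(): hands the job in, once; it reports no verdict.
The state is a dict: "clock": time; "joint_positions": joint angles; "joint_velocities": joint speeds; "tau": joint torques, N m; "tool_pos": TCP position; "ee_rot": TCP orientation; "force": force on the tool from outside, world axes, zero at the start; "wrist_torque": the same for the moment, N m; "grip_width": opening from 0.0 (shut) to 1.0 (fully open).
Only numpy, scipy, OpenCV 4.12 (cv2) and the standard library are available. Lean on these libraries where they do the work, as an engineer would, in place of code of your own. Each camera call takes 0.05 s, during which the arm holds its last target. There are 200 camera calls.

## Working session

There is one attempt and no reset: what is moved stays moved. The work goes in short steps, Python scripts to look and compute and a tool call to move; the robot and the scene stay as the last step left them, time stands still between calls to the robot, and variables do not carry over. Pictures are saved under pics/ and viewed, about 8 in all and at most 12, crops included, and the job is handed in when it is done.

Besides the shell and the picture viewer there is one more tool, called after ">>>" as name(argument=value, ...) on one line, values as JSON. step_arm: Moves the arm, as the interface text tells. Its arguments: {"type":"object","properties":{"steps":{"type":"string"},"hand":{"type":"number"},"force":{"type":"number"}},"required":["steps"]}

```bash
mkdir -p pics
python3 - <<'E'
from workcell import robot, cams
import cv2
for n in("top","side"):
    cv2.imwrite(f"pics/{n}0.png",cams.capture(n)[:,:,::-1]); print(n,cams.get_calibration(n))
print(robot.observe())
E
```

```text
top {'fx': 493.09126904442223, 'fy': 493.09126904442223, 'cx': 321.11041007827697, 'cy': 232.63579134796242, 'xyz': array([3.32418070e-01, 4.70597884e-04, 1.12377055e+00]), 'orientation': array([-2.97840566,  0.0143368 , -1.5967494 ])}
side {'fx': 458.09068063013103, 'fy': 458.09068063013103, 'cx': 324.1093889104907, 'cy': 234.02798034133835, 'xyz': array([0.4173699 , 0.78723258, 0.81532007]), 'orientation': array([-2.34201128,  0.00523865, -3.01143507])}
{'clock': 0.1, 'joint_positions': array([ 1.10067395e+00,  1.81455898e-01,  1.60790635e+00, -3.68875913e-06,
        1.35383048e+00, -2.06307770e-01]), 'joint_velocities': array([-0.0002039 , -0.00121007, -0.0035451 , -0.00058006, -0.00047228,
        0.00068954]), 'tau': array([ 2.54136194e-04, -4.45887601e+01, -3.52231872e+01, -4.82891264e-04,
        4.33188630e-03,  4.79155813e-05]), 'tool_pos': array([0.14970517, 0.55467008, 0.24448114]), 'ee_rot': array([-3.14002577e+00, -3.24246256e-04,  2.87777859e+00]), 'force': array([-0.54225059, -0.1780555 , -0.60950381]), 'wrist_torque': array([-0.02303391, -0.05062873,  0.05043064]), 'grip_width': 1.001571012251785}
```

View pics/top0.png

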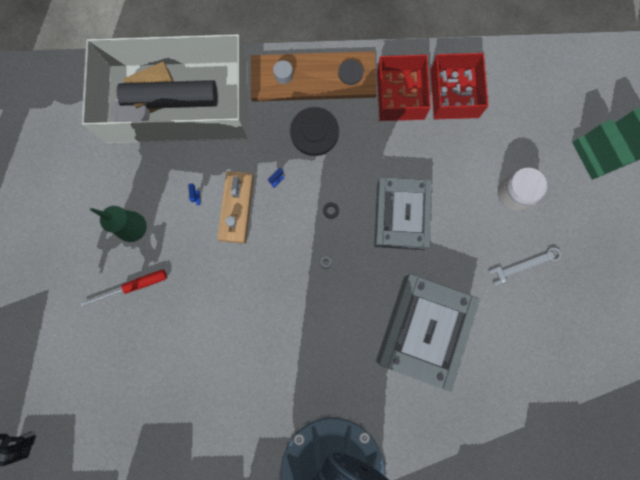

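View pics/side0.png

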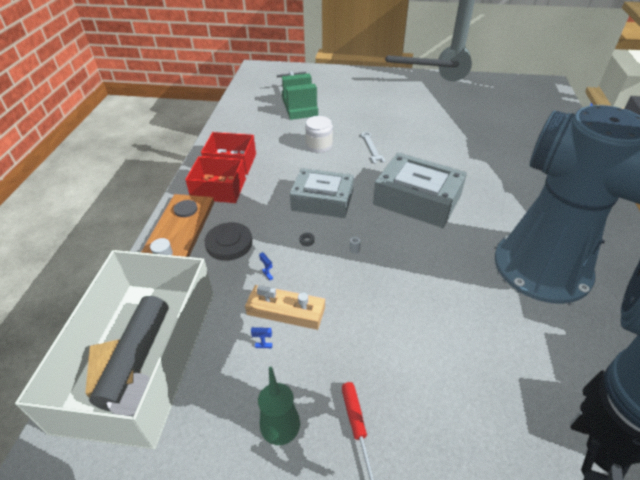

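The top picture shows these candidates. For the stud:
- The steel wing handle in the stand at about (236,185).
- Blue look-alikes at (194,194) and (277,177).
- The round pin at (231,222), in the other pocket.

For the fixture:
- The smaller block at (404,213), which is the one meant.
- The bigger block at (430,330), a look-alike.

I'll check the choice in one close crop, combining both views.

```bash
cat > h.py <<'E'
import numpy as np, cv2
from scipy.spatial.transform import Rotation as R
from workcell import robot, cams
def ray(n,uv):
    c=cams.get_calibration(n); uv=np.atleast_2d(uv).astype(float)
    d=np.c_[(uv[:,0]-c['cx'])/c['fx'],(uv[:,1]-c['cy'])/c['fy'],np.ones(len(uv))]
    return np.array(c['xyz']),d@R.from_euler('xyz',c['orientation']).as_matrix().T
def plane(n,uv,z):
    o,d=ray(n,uv); return o+d*((z-o[2])/d[:,2])[:,None]
def proj(n,p):
    c=cams.get_calibration(n); q=(np.atleast_2d(p)-c['xyz'])@R.from_euler('xyz',c['orientation']).as_matrix()
    return np.c_[q[:,0]/q[:,2]*c['fx']+c['cx'],q[:,1]/q[:,2]*c['fy']+c['cy']]
def crop(im,x,y,w,h,s): return cv2.resize(im[y:y+h,x:x+w],None,fx=s,fy=s,interpolation=cv2.INTER_CUBIC)
E
python3 - <<'E'
from h import *
T=cv2.imread('pics/top0.png');S=cv2.imread('pics/side0.png')
a=np.hstack([crop(T,205,165,60,85,6)[:,:360],crop(T,370,172,68,85,6)[:,:408]])
cv2.imwrite('pics/c1.png',a)
b=np.hstack([crop(S,240,275,90,60,4),crop(S,285,160,75,60,4)]);cv2.imwrite('pics/c2.png',b)
E
```

```text
(no output)
```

View pics/c1.png

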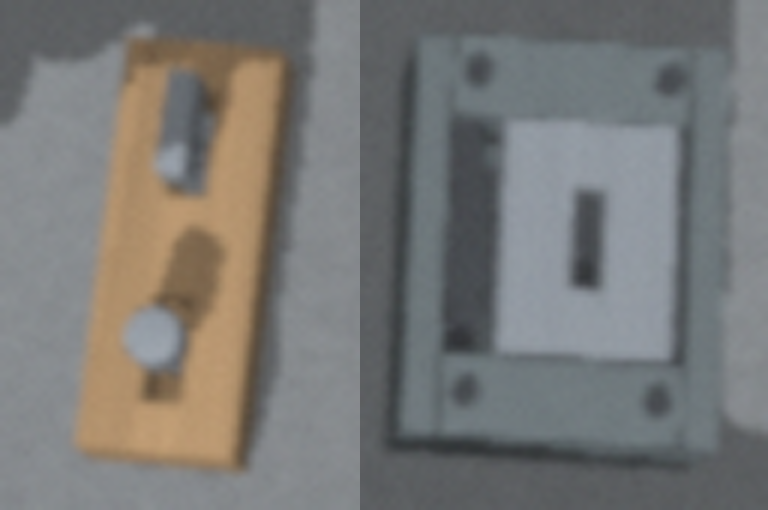

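View pics/c2.png

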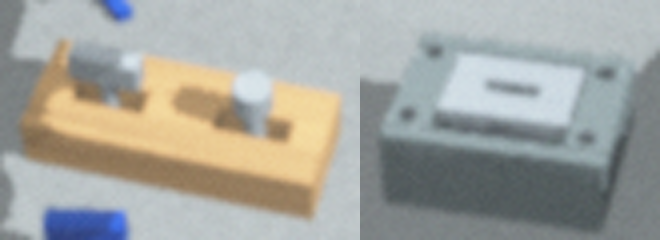

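The crop confirms the choice: the steel flat-winged stud is at top (235,186), the round pin is in the lower pocket, and the small fixture's plate sits shifted to the right (-y) with its slot near (403,212). Now I'll measure both.

Run:
```python
from h import *
T=cv2.imread('pics/top0.png');S=cv2.imread('pics/side0.png')
def rep(name,n,uv,z):
    p=plane(n,uv,z); print(name,n,np.round(p[:,:2],4).tolist()); return p
def rect(img,n,box,f,z,name,s=6):
    x,y,w,h=box; c=crop(img,x,y,w,h,s); m=f(c.astype(int)).astype(np.uint8)
    cs,_=cv2.findContours(m,cv2.RETR_EXTERNAL,cv2.CHAIN_APPROX_NONE); k=max(cs,key=cv2.contourArea)
    k=(k.reshape(-1,2)+.5)/s-.5+[x,y]
    p=plane(n,k,z)[:,:2]
    r=cv2.minAreaRect((p*1000).astype(np.float32)); bx=cv2.boxPoints(r)
    e=bx[1]-bx[0]; f2=bx[2]-bx[1]; L=e if np.linalg.norm(e)>np.linalg.norm(f2) else f2
    print(name,n,'c',np.round(r[0],1),'size',np.round(r[1],1),'long-axis deg',round(np.degrees(np.arctan2(L[1],L[0]))%180,1))
bright=lambda c:c.min(2)>140
rect(T,'top',(385,185,36,52),bright,.06,'plate')
dark=lambda c:c.max(2)<115
rect(T,'top',(396,198,16,28),dark,.06,'slot')
rect(S,'side',(300,168,52,30),lambda c:c.min(2)>165,.06,'plate')
rect(S,'side',(312,176,24,12),lambda c:c.max(2)<150,.06,'slot')
orange=lambda c:(c[:,:,2]-c[:,:,0]>40)
rect(T,'top',(205,165,60,85),orange,.032,'stand(all)')
# fixture top corners, from crop1 (offset 360, scale6)
q=lambda a:(np.array(a)+.5)/6-.5
rep('fix corners TL TR BR BL','top',q([[418-360,36],[735-360,50],[718-360,452],[400-360,437]])+[370,172],.06)
rep('bolts','top',q([[478-360,69],[671-360,80],[657-360,402],[465-360,390]])+[370,172],.06)
rep('stand TL TR BR BL','top',q([[128,40],[275,54],[234,466],[78,450]])+[205,165],.032)
s4=lambda a:(np.array(a)+.5)/4-.5
rep('stand side','side',s4([[62,40],[340,95],[315,180],[22,122]])+[240,275],.032)
# handle top ends: top view centre line
rep('handle top far/near','top',q([[184,70],[172,150]])+[205,165],.066)
rep('pin','top',q([[152,337]])+[205,165],.064)
rep('pin','side',s4([[253,84]])+[240,275],.064)
rep('handle side top L,R','side',s4([[72,48],[138,58]])+[240,275],.066)
```

```text
plate top c [ 550.3 -179.5] size [59.3 85.2] long-axis deg 175.1
slot top c [ 549.5 -179.6] size [10.8 36. ] long-axis deg 174.4
plate side c [ 553.8 -182.8] size [66.8 93.3] long-axis deg 175.0
slot side c [ 550.8 -181.8] size [11.2  4.4] long-axis deg 7.1
stand(all) top c [578.1 205.7] size [ 61.7 161.2] long-axis deg 173.2
fix corners TL TR BR BL top [[0.6283, -0.1213], [0.6194, -0.238], [0.4699, -0.2225], [0.4786, -0.108]]
bolts top [[0.615, -0.1429], [0.6087, -0.2138], [0.4888, -0.2016], [0.4951, -0.1323]]
stand TL TR BR BL top [[0.6616, 0.2264], [0.6544, 0.17], [0.4956, 0.1858], [0.5033, 0.2443]]
stand side side [[0.6562, 0.1664], [0.4993, 0.1848], [0.5049, 0.2408], [0.664, 0.2237]]
handle top far/near top [[0.6393, 0.1985], [0.6089, 0.2029]]
pin top [[0.5393, 0.2104]]
pin side [[0.5414, 0.208]]
handle side top L,R side [[0.6393, 0.198], [0.6035, 0.2002]]
```

The measurements agree:
- **Stand:** centre (0.580, 0.205), yaw about -6.3°. The stud pocket then falls at (0.620, 0.2005), where the handle is seen. The pin is seen in its own pocket at (0.540, 0.209).
- **Fixture:** centre (0.550, -0.173), yaw about -5.2°. The slot is at (0.550, -0.180), which is about 7.5 mm of plate offset and within the 9 mm limit.

Moving over the stud now.

>>> step_arm(steps="-3.64 -1.47 0 0 0 0;-3.64 -1.47 0 0 0 0;-3.64 -1.47 0 0 0 0;-3.64 -1.47 0 0 0 0;-3.64 -1.47 0 0 0 0", hand=0.2, force=60)

```text
clock: 0.52
tool_pos: [0.3073, 0.4353, 0.245]
ee_rot: [-3.141, -0.0, 2.878]
force: [2.0, -0.4, 0.6]
grip_width: 0.6
```

>>> step_arm(steps="-3.64 -1.47 0 0 0 0;-3.64 -1.47 0 0 0 0;-3.64 -1.47 0 0 0 0;-3.64 -1.47 0 0 0 0;-3.64 -1.47 0 0 0 0")

```text
clock: 0.93
tool_pos: [0.4641, 0.3167, 0.245]
ee_rot: [-3.141, -0.0, 2.878]
force: [1.1, 0.5, -0.8]
grip_width: 0.6
```

>>> step_arm(steps="-3.64 -1.47 0 0 0 0;-3.64 -1.47 0 0 0 0;-3.64 -1.47 0 0 0 0;-3.64 -1.47 0 0 0 0;-3.64 -1.47 0 0 0 0")

```text
clock: 1.35
tool_pos: [0.6206, 0.1984, 0.2447]
ee_rot: [-3.141, -0.001, 2.878]
force: [1.2, 0.5, 0.2]
grip_width: 0.599
```

>>> step_arm(steps="0 0 0 0 0 -4.4;0 0 0 0 0 -4.4;0 0 0 0 0 0;0 0 0 0 0 0;0 0 0 0 0 0")

```text
clock: 1.77
tool_pos: [0.6191, 0.2002, 0.245]
ee_rot: [-3.141, -0.001, 3.03]
force: [-0.2, -0.3, 0.4]
grip_width: 0.599
```

>>> step_arm(steps="-0.2 0 3.5 0 0 0;0 0 3.5 0 0 0;0 0 3.5 0 0 0;0 0 3 0 0 0;0 0 2.5 0 0 0")

```text
clock: 2.18
tool_pos: [0.6199, 0.2002, 0.0828]
ee_rot: [-3.141, -0.002, 3.031]
force: [-0.2, -0.2, -0.8]
grip_width: 0.601
```

>>> step_arm(steps="0 0 1.5 0 0 0;0 0 1 0 0 0;0 0 0.7 0 0 0;0 0 0 0 0 0;0 0 0 0 0 0")

```text
clock: 2.6
tool_pos: [0.6224, 0.1999, 0.0545]
ee_rot: [3.141, 0.002, 3.031]
force: [-0.3, 0.3, 0.1]
grip_width: 0.599
```

Run:
```python
from h import *
print({k:np.round(v,4) for k,v in robot.observe().items() if k in('tool_pos','ee_rot','force','joint_positions')})
T=cams.capture('top')[:,:,::-1];S=cams.capture('side')[:,:,::-1]
cv2.imwrite('pics/c3.png',np.hstack([crop(T,200,150,75,85,5),crop(S,230,250,85,85,5)]))
```

```text
{'joint_positions': array([ 0.1295,  0.5636,  1.5139,  0.    ,  1.0623, -1.3309]), 'tool_pos': array([0.6224, 0.1999, 0.0545]), 'ee_rot': array([3.1411e+00, 1.7000e-03, 3.0313e+00]), 'force': array([-0.252 ,  0.3413,  0.1344])}
```

View pics/c3.png

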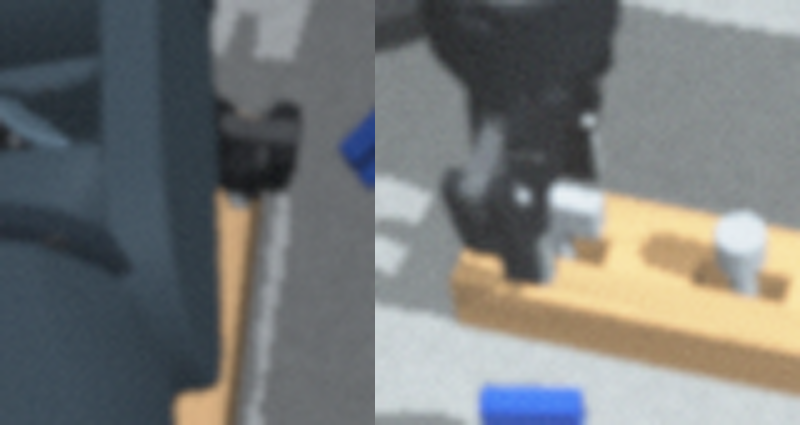

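The side crop shows the handle standing between the open fingers, with its near end at about (276,290) and clear of the stand and pin. Closing now, then a small lift.

>>> step_arm(steps="0 0 0 0 0 0;0 0 0 0 0 0;0 0 0 0 0 0;0 0 0 0 0 0;0 0 0 0 0 0", hand=-1, force=60)

```text
clock: 3.12
tool_pos: [0.6221, 0.1997, 0.0541]
ee_rot: [3.141, 0.001, 3.031]
force: [-2.0, -0.1, 4.1]
grip_width: 0.126
```

>>> step_arm(steps="0 0 0 0 0 0;0 0 0 0 0 0;0 0 0 0 0 0;0 0 0 0 0 0;0 0 0 0 0 0")

```text
clock: 3.53
tool_pos: [0.6222, 0.1997, 0.0541]
ee_rot: [3.141, 0.001, 3.031]
force: [-0.5, -0.1, 6.2]
grip_width: 0.126
```

>>> step_arm(steps="0 0 -1 0 0 0;0 0 -2 0 0 0;0 0 -3 0 0 0;0 0 -3 0 0 0;0 0 -3 0 0 0")

```text
clock: 3.95
tool_pos: [0.6206, 0.1995, 0.174]
ee_rot: [-3.141, -0.002, 3.031]
force: [0.1, -0.8, -1.2]
grip_width: 0.128
```

>>> step_arm(steps="0.28 -3.85 0 0 0 0;0.28 -3.85 0 0 0 0;0.28 -3.85 0 0 0 0;0.28 -3.85 0 0 0 0;0.28 -3.85 0 0 0 0")

```text
clock: 4.37
tool_pos: [0.5853, 0.0085, 0.1733]
ee_rot: [-3.142, -0.001, 3.032]
force: [0.2, -0.5, -0.5]
grip_width: 0.128
```

>>> step_arm(steps="0.28 -3.85 0 0 0 0;0.28 -3.85 0 0 0 0;0.28 -3.85 0 0 0 0;0.28 -3.85 0 0 0 0;0.28 -3.85 0 0 0 0")

```text
clock: 4.78
tool_pos: [0.5503, -0.1814, 0.1734]
ee_rot: [3.141, -0.001, 3.031]
force: [0.3, 0.3, -1.4]
grip_width: 0.13
```

>>> step_arm(steps="0 0 2 0 0 -1.1;0 0 2 0 0 0;0 0 0.5 0 0 0;0 0 0 0 0 0;0 0 0 0 0 0")

```text
clock: 5.2
tool_pos: [0.5513, -0.1795, 0.1285]
ee_rot: [3.141, -0.001, 3.051]
force: [0.1, 0.6, 0.6]
grip_width: 0.129
```

Run:
```python
from h import *
print({k:np.round(v,4) for k,v in robot.observe().items() if k in('tool_pos','ee_rot','force','joint_positions')})
T=cams.capture('top')[:,:,::-1];S=cams.capture('side')[:,:,::-1]
cv2.imwrite('pics/top1.png',T);cv2.imwrite('pics/side1.png',S)
cv2.imwrite('pics/c4.png',np.hstack([crop(T,360,165,80,100,5),crop(S,280,120,80,100,5)]))
```

```text
{'joint_positions': array([-0.5193,  0.3212,  1.688 , -0.    ,  1.1332, -1.9996]), 'tool_pos': array([ 0.5513, -0.1795,  0.1285]), 'ee_rot': array([ 3.1413e+00, -7.0000e-04,  3.0511e+00]), 'force': array([0.0711, 0.6431, 0.6001])}
```

View pics/c4.png

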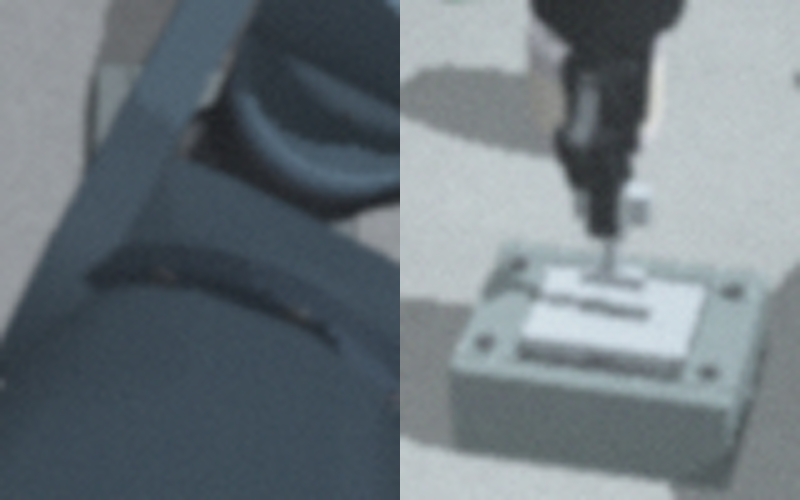

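The side crop shows the stud hanging upright, its foot at about (323,175) just above the slot at (325,182). I'll zoom in to measure how far it is off along x.

Run:
```python
from h import *
S=cv2.imread('pics/side1.png')
cv2.imwrite('pics/c5.png',crop(S,303,150,40,40,15))
for uv,z in (([322.8,175.6],.0835),([324.8,181.6],.06)): print(plane('side',uv,z))
print(proj('side',[[.5513,-.1795,.0795],[.5513,-.1795,.06],[.5613,-.1795,.06],[.5513,-.1695,.06]]))
```

```text
[[ 0.55102121 -0.17764965  0.0835    ]]
[[ 0.54648841 -0.18295659  0.06      ]]
[[322.79867129 176.38988585]
 [322.85135849 182.25199604]
 [319.1513445  181.9690185 ]
 [322.35636668 184.54882644]]
```

View pics/c5.png

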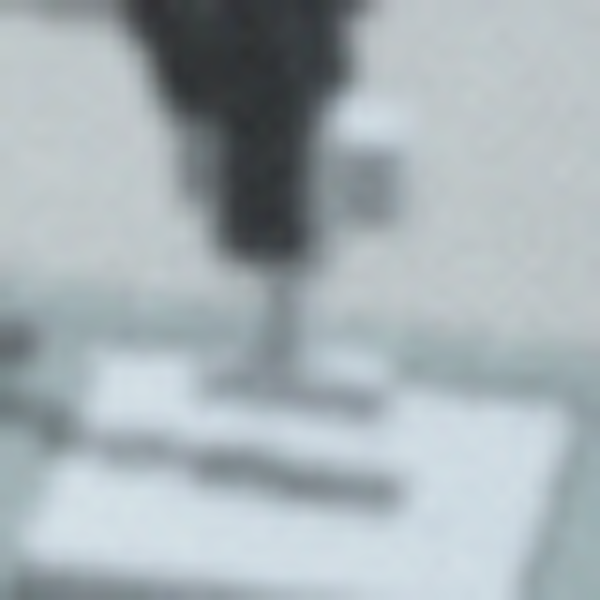

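The foot reads about 1.5 mm too far along +x, and its y is within 1 mm. I'll shift, lower to just above the plate and then feel for the slot.

>>> step_arm(steps="0.15 -0.08 0.7 0 0 0;0 0 0.6 0 0 0;0 0 0.2 0 0 0;0 0 0 0 0 0;0 0 0 0 0 0")

```text
clock: 5.72
tool_pos: [0.5496, -0.1804, 0.113]
ee_rot: [3.141, -0.001, 3.051]
force: [-0.5, 0.5, -1.2]
grip_width: 0.125
```

>>> step_arm(steps="0 0 0.1 0 0 0;0 0 0.1 0 0 0;0 0 0.1 0 0 0;0 0 0.1 0 0 0;0 0 0 0 0 0")

```text
clock: 6.13
tool_pos: [0.5497, -0.1805, 0.1091]
ee_rot: [3.141, -0.0, 3.05]
force: [-0.5, 0.4, -1.0]
grip_width: 0.127
```

>>> step_arm(steps="0 0 0.05 0 0 0;0 0 0.05 0 0 0;0 0 0.05 0 0 0;0 0 0 0 0 0;0 0 0 0 0 0")

```text
clock: 6.55
tool_pos: [0.5498, -0.1806, 0.1078]
ee_rot: [3.142, -0.0, 3.051]
force: [0.2, -0.6, -1.0]
grip_width: 0.128
```

>>> step_arm(steps="0 0 0.05 0 0 0;0 0 0.05 0 0 0;0 0 0.05 0 0 0;0 0 0 0 0 0;0 0 0 0 0 0")

```text
clock: 6.97
tool_pos: [0.5497, -0.1805, 0.1062]
ee_rot: [3.142, -0.0, 3.051]
force: [0.7, 0.6, -0.2]
grip_width: 0.127
```

>>> step_arm(steps="0 0 0.05 0 0 0;0 0 0.05 0 0 0;0 0 0.05 0 0 0;0 0 0 0 0 0;0 0 0 0 0 0")

```text
clock: 7.38
tool_pos: [0.5498, -0.1806, 0.1047]
ee_rot: [3.142, -0.0, 3.051]
force: [0.1, 0.3, -1.2]
grip_width: 0.127
```

>>> step_arm(steps="0 0 0.1 0 0 0;0 0 0.1 0 0 0;0 0 0.1 0 0 0;0 0 0 0 0 0;0 0 0 0 0 0")

```text
clock: 7.8
tool_pos: [0.5497, -0.1806, 0.1017]
ee_rot: [3.142, -0.0, 3.051]
force: [0.3, 0.5, -1.8]
grip_width: 0.131
```

>>> step_arm(steps="0 0 0.1 0 0 0;0 0 0.1 0 0 0;0 0 0.1 0 0 0;0 0 0 0 0 0;0 0 0 0 0 0")

```text
clock: 8.22
tool_pos: [0.5497, -0.1805, 0.0987]
ee_rot: [3.142, -0.0, 3.051]
force: [-0.9, 0.1, -0.3]
grip_width: 0.131
```

>>> step_arm(steps="0 0 0.1 0 0 0;0 0 0.1 0 0 0;0 0 0 0 0 0;0 0 0 0 0 0;0 0 0 0 0 0")

```text
clock: 8.63
tool_pos: [0.55, -0.1807, 0.0972]
ee_rot: [-3.141, 0.0, 3.051]
force: [-1.4, -0.0, 3.5]
grip_width: 0.129
```

>>> step_arm(steps="0 0 0.1 0 0 0;0 0 0.1 0 0 0;0 0 0 0 0 0;0 0 0 0 0 0;0 0 0 0 0 0")

```text
clock: 9.05
tool_pos: [0.5499, -0.1807, 0.0949]
ee_rot: [-3.141, 0.0, 3.051]
force: [-0.8, 1.4, 4.6]
grip_width: 0.132
```

Spring contact came at the expected height: foot at about 49 mm, and the force matches 4.5 N plus 0.5 N per mm, less the stud's weight. Pressing on to about 20 mm depth.

>>> step_arm(steps="0 0 0.1 0 0 0;0 0 0.1 0 0 0;0 0 0.1 0 0 0;0 0 0 0 0 0;0 0 0 0 0 0")

```text
clock: 9.47
tool_pos: [0.55, -0.1807, 0.092]
ee_rot: [-3.141, 0.0, 3.051]
force: [-1.5, 0.1, 6.7]
grip_width: 0.128
```

>>> step_arm(steps="0 0 0.1 0 0 0;0 0 0.1 0 0 0;0 0 0.1 0 0 0;0 0 0 0 0 0;0 0 0 0 0 0")

```text
clock: 9.88
tool_pos: [0.55, -0.1807, 0.0892]
ee_rot: [-3.141, 0.0, 3.051]
force: [-1.6, 1.4, 8.2]
grip_width: 0.131
```

The foot is at about 40 mm, wholly below the plate. Turning in stages while watching the side force.

>>> step_arm(steps="0 0 0 0 0 4;0 0 0 0 0 4;0 0 0 0 0 4;0 0 0 0 0 4;0 0 0 0 0 4")

```text
clock: 10.3
tool_pos: [0.5506, -0.1812, 0.0896]
ee_rot: [-3.141, 0.002, 2.698]
force: [-0.6, 0.6, 7.3]
grip_width: 0.126
```

>>> step_arm(steps="0 0 0 0 0 4;0 0 0 0 0 4;0 0 0 0 0 4;0 0 0 0 0 0;0 0 0 0 0 0")

```text
clock: 10.72
tool_pos: [0.5506, -0.1812, 0.0896]
ee_rot: [3.141, 0.002, 2.492]
force: [-0.3, 0.5, 8.1]
grip_width: 0.131
```

>>> step_arm(steps="0 0 0.04 0 0 5;0 0 0 0 0 5;0 0 0 0 0 5;0 0 0 0 0 5;0 0 0 0 0 0")

```text
clock: 11.13
tool_pos: [0.5505, -0.1816, 0.0892]
ee_rot: [3.141, 0.003, 2.138]
force: [-0.8, -0.6, 8.1]
grip_width: 0.129
```

>>> step_arm(steps="0 0 0 0 0 5;0 0 0 0 0 5;0 0 0 0 0 5;0 0 0 0 0 5;0 0 0 0 0 0")

```text
clock: 11.55
tool_pos: [0.5503, -0.1818, 0.0892]
ee_rot: [3.141, 0.002, 1.789]
force: [-0.7, -2.8, 7.2]
grip_width: 0.129
```

The wall is pushing the stud toward -y with 2.8 N, so I'll yield 0.8 mm that way and finish the turn.

>>> step_arm(steps="-0.08 0 0 0 0 0;0 0 0 0 0 0;0 0 0 0 0 4;0 0 0 0 0 4;0 0 0 0 0 0")

```text
clock: 11.97
tool_pos: [0.5507, -0.182, 0.0891]
ee_rot: [3.14, 0.001, 1.651]
force: [-1.0, -0.1, 6.2]
grip_width: 0.124
```

>>> step_arm(steps="0 0 0 0 0 4;0 0 0 0 0 4;0 0 0 0 0 1.7;0 0 0 0 0 0;0 0 0 0 0 0")

```text
clock: 12.38
tool_pos: [0.5508, -0.182, 0.0892]
ee_rot: [3.14, 0.001, 1.485]
force: [-0.8, -1.2, 7.6]
grip_width: 0.129
```

>>> step_arm(steps="0 0 -0.1 0 0 0;0 0 -0.1 0 0 0;0 0 0 0 0 0;0 0 0 0 0 0;0 0 0 0 0 0")

```text
clock: 12.8
tool_pos: [0.5507, -0.1821, 0.0911]
ee_rot: [3.14, 0.001, 1.485]
force: [-0.4, -0.5, 7.5]
grip_width: 0.127
```

>>> step_arm(steps="0 0 -0.1 0 0 0;0 0 -0.1 0 0 0;0 0 0 0 0 0;0 0 0 0 0 0;0 0 0 0 0 0")

```text
clock: 13.22
tool_pos: [0.5507, -0.182, 0.093]
ee_rot: [3.14, 0.001, 1.485]
force: [0.6, -1.2, 5.4]
grip_width: 0.128
```

>>> step_arm(steps="0 0 -0.05 0 0 0;0 0 -0.05 0 0 0;0 0 0 0 0 0;0 0 0 0 0 0;0 0 0 0 0 0")

```text
clock: 13.63
tool_pos: [0.5507, -0.182, 0.0939]
ee_rot: [3.14, 0.001, 1.485]
force: [0.6, -0.5, 5.6]
grip_width: 0.127
```

>>> step_arm(steps="0 0 -0.05 0 0 0;0 0 0 0 0 0;0 0 0 0 0 0;0 0 0 0 0 0;0 0 0 0 0 0")

```text
clock: 14.05
tool_pos: [0.5505, -0.1819, 0.0941]
ee_rot: [3.14, 0.001, 1.485]
force: [4.2, -3.9, 2.0]
grip_width: 0.126
```

The roof of the groove now takes the spring load at the seated height. Opening the jaws and backing off straight up.

>>> step_arm(steps="0 0 0 0 0 0;0 0 0 0 0 0;0 0 0 0 0 0;0 0 0 0 0 0;0 0 0 0 0 0", hand=-0.4)

```text
clock: 14.47
tool_pos: [0.5494, -0.1808, 0.0934]
ee_rot: [-3.14, -0.001, 1.485]
force: [0.2, -0.1, -0.3]
grip_width: 0.301
```

>>> step_arm(steps="0 0 0 0 0 0;0 0 0 0 0 0;0 0 0 0 0 0;0 0 0 0 0 0;0 0 0 0 0 0", hand=0)

```text
clock: 14.88
tool_pos: [0.55, -0.1814, 0.0939]
ee_rot: [-3.142, 0.0, 1.485]
force: [-0.6, 0.1, 0.9]
grip_width: 0.495
```

>>> step_arm(steps="0 0 -1 0 0 0;0 0 -2 0 0 0;0 0 -4 0 0 0;0 0 -4 0 0 0;0 0 -4 0 0 0")

```text
clock: 15.3
tool_pos: [0.5495, -0.1811, 0.2461]
ee_rot: [-3.141, -0.0, 1.485]
force: [1.1, -0.5, 0.8]
grip_width: 0.499
```

>>> step_arm(steps="3.5 -2 0 0 0 0;3.5 -2 0 0 0 0;3.5 -2 0 0 0 0;3.5 -2 0 0 0 0;3.5 -2 0 0 0 0")

```text
clock: 15.72
tool_pos: [0.4643, 0.0029, 0.2448]
ee_rot: [3.14, 0.0, 1.484]
force: [1.6, 0.5, -0.2]
grip_width: 0.495
```

>>> step_arm(steps="3.5 -2 0 0 0 0;3.5 -2 0 0 0 0;3.5 -2 0 0 0 0;0 0 0 0 0 0;0 0 0 0 0 0")

```text
clock: 16.13
tool_pos: [0.4138, 0.113, 0.2448]
ee_rot: [3.14, 0.0, 1.49]
force: [-0.2, -0.4, -0.3]
grip_width: 0.503
```

Run:
```python
from h import *
T=cams.capture('top')[:,:,::-1];S=cams.capture('side')[:,:,::-1]
cv2.imwrite('pics/top2.png',T);cv2.imwrite('pics/side2.png',S)
cv2.imwrite('pics/c6.png',np.hstack([crop(T,365,170,75,85,5),crop(S,280,140,80,85,5)]))
print(robot.observe()['tool_pos'])
# expected px of seated stud: handle-top ends along fixture y, slot (.550,-.181)
a=np.radians(-5.2); y=np.array([-np.sin(a),np.cos(a)])
P=[[*(np.array([.55,-.181])+s*.02*y),.106] for s in(-1,1)]
print('top',(proj('top',P)-[365,170])*5,'side',(proj('side',P)-[280,140])*5+[375,0])
```

```text
[0.41502074 0.110962   0.24459246]
top [[280.38976091 186.94394009]
 [185.1397864  181.21516348]] side [[599.82301395 117.56031249]
 [582.92846068 162.02895103]]
```

View pics/c6.png

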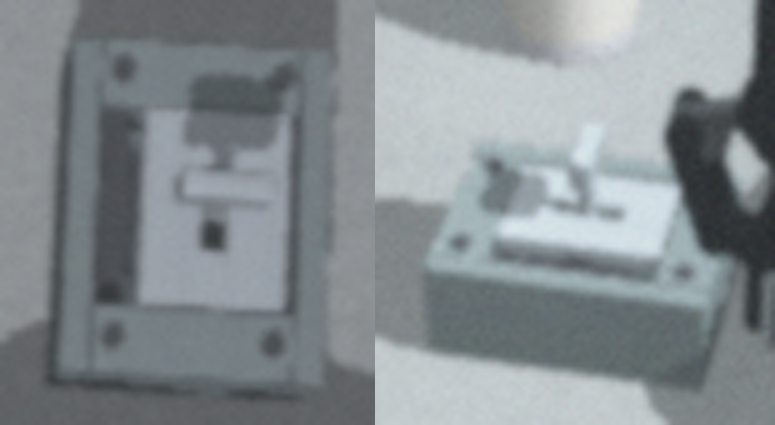

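The stud stands crosswise in the plate. Its handle top runs from (182,183) to (280,187) in the top crop, against a prediction of (185,181) to (280,187) for a seated, upright stud. The side view agrees within a couple of millimetres. I'll check the pin and the bystanders by differencing against the first picture, then hand in.

Run:
```python
from h import *
A=cv2.imread('pics/side0.png');B=cv2.imread('pics/side2.png')
d=cv2.absdiff(A,B).max(2)
for n,(x,y,w,h) in dict(pin=(292,288,18,22),socket=(346,234,18,20),spacer=(298,230,20,16),drum=(203,220,52,40),oilcan=(255,365,50,80)).items(): print(n,round(d[y:y+h,x:x+w].mean(),1))
print(robot.observe()['force'])
robot.hand_in()
```

```text
pin 8.5
socket 27.6
spacer 42.8
drum 10.4
oilcan 34.7
[-0.60433254 -0.82417178 -0.3090064 ]
the job is handed in; nothing more can be done
```

View pics/side2.png

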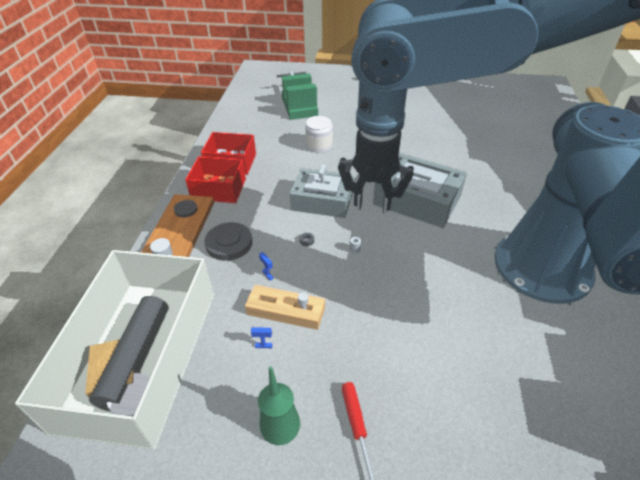

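The T-stud is fitted in the smaller fixture and the job is handed in, at about 16 s of the 64 s allowed; no verdict was reported. I took the stud from the stand, passed its foot lengthwise through the slot and pressed it to about 20 mm depth. I then turned it 90° below the plate, let it up until the groove roof took the spring load, and released it.

**Forces:** Wrist readings stayed below about 9 N throughout. During the turn the slot wall pushed sideways with 2.8 N, so I moved 0.8 mm to relieve it. Just before I let go there were about 4 N of side force; after I opened the jaws the readings dropped to noise.

**Last checks:**
- **Stud:** In both views it stands upright and crosswise. The handle top is within a few mm of where a seated stud should be. I did not measure the seated height to better than that in the pictures; the touch readings put the foot at about 45 mm.
- **Bystanders:** The difference check gave little change for the pin and drum but high values for the socket, spacer and oil can. I only looked into this after handing in. The last full side picture shows those three, the pin, drum, tin and screwdriver at their starting pixels, so the change looks like moved shadows and lighting.
- **Not checked:** The spanner was hidden behind the arm in that picture. The arm never went near it.

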